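# Free a deburred gear held by a left-hand nut

## Task

Unclamp the finished gear on the deburring machine: with the T-handled socket key, loosen the square brass spindle nut, which has a left-hand thread, a quarter turn or a little more until the slotted washer under it is free, first feeling the key fully home over the nut without forcing it. Never leave the key on the spindle: stand it back on its post, then draw the slotted washer out sideways and lay it flat in the yellow tray, leaving the gear seated on the machine and everything else where it is.

Things in the scene. Friction and masses are not known exactly. Their poses are not given: they have to be found in the camera images.
- machine: green bench gear-deburring machine, fixed, 320 x 240 mm, top 72 mm high. Origin on the table straight under the vertical work-spindle axis; front is -x. 155 mm from the axis towards +x stand a column 207 mm high, an air grinder on an arm parked towards +y (225 mm high, 105 mm to +y) and a motor (177 mm high, 55 mm to -y)
- spindle_axis (a point): point on the spindle axis at the top of the tight nut's square (z = 135 mm). The brass nut: square 26 mm across flats, 12 mm high; on it a 5 mm high cone (radius 13 to 10.5 mm) and 5 mm of thread end; under it a round flange, 38 mm across, 5 mm high. How the square is turned about the axis differs each time and is NOT given by this frame
- nut (a joint): the nut on its left-hand thread (lead 10 mm), in rad: 0 = tight, a hard stop; grows as the nut is turned clockwise seen from above, which raises it; it stops at 2.2. It drags with about 0.25 N m all the way. Its flange sits 1.7 mm deep in the washer's recess: at 1.4 rad or more the washer is free to slide out
- gear: finished steel gear, 114 mm across the teeth, loose on the spindle's shoulder (1 mm play); teeth 15 mm high, hub 22 mm high and 66 mm across, bore 42 mm. Origin at the centre of its underside, 90 mm above the table
- washer: dark steel slotted (C) washer between the gear's hub and the nut, loose, 170 g: 76 mm across, 8 mm thick at the rim, recess 41 mm across and 2 mm deep round the slot. Origin at the centre of its underside, on the spindle axis at the start. The slot (24 mm wide) opens to its +x, a flat tab runs to its -x as far as 66 mm. It comes out along its own -x; 60 mm of travel clears the nut
- washer_lug (a point): centre of the washer's red upright pull lug, on the tab: 54 mm to the washer's -x and 20 mm above its underside. Lug 20 mm long (x), 12 mm thick (y), from 7 to 33 mm above the washer's underside; frame as the washer's
- key: T-handled socket key of steel, 320 g, standing upright: origin at the centre of its open lower end. Square socket 28.5 mm across flats inside, 40.5 mm outside, 30 mm deep, its flats facing the key's own x and y. Fully home on the nut its lower end rests on the nut's flange, 12 mm below the top of the nut's square; out of step with the square it stands on top of it
- key_grip (a point): centre of the key's flat grip block, 94 mm above the key's origin: 50 mm long (x), 18 mm thick (y), 36 mm high, with bar ends of 13 mm diameter reaching 64 mm either side along x; frame as the key's
- stand: key stand, fixed: blue round base 90 mm across and 12 mm high with a steel post 22 mm across rising 20 mm above it. Origin under its centre, on the table. The key stands on the base with its socket over the post
- tray: yellow open tray, fixed, 160 (x) x 130 (y) mm, walls 22 mm high and 4 mm thick, floor 4 mm thick. Origin under its centre, on the table
- tape_measure: blue tape measure, 70 x 66 x 34 mm, bystander
- file: flat file with a wooden handle, 290 mm long, bystander
- pliers: pliers with yellow and blue handles, 160 mm long, bystander
- oil_bottle: yellow oil bottle, 52 mm across, 130 mm high, bystander
- spare_gear: second gear lying on the table, 114 mm across, bystander
- acrylic_block: clear acrylic block, 100 x 45 x 30 mm, bystander

How it is judged:
By the outcome, as a careful person would: the job done as asked, in the order asked, and still so for the second after the job is handed in, with the robot touching nothing.
It also fails if it takes over 72 s, if anything falls off the work surface, if the arm or the gripper's body presses on something with over 40 N, if the wrist force passes 120 N, or if a joint passes its speed limit or range.

## Robot

A 6-joint arm with a two-finger parallel gripper is mounted at the origin on the work surface. World frame = base frame: x ahead of the robot, y to its left, z up, the work surface at z = 0. Lengths are in mm, angles in degrees, forces in N, time in s.
With the tool pointing down it reaches from about 300 to 850 mm from the base axis. Payload 4.2 kg.
Tool frame: the origin (TCP) lies midway between the tips of the shut fingers; the grasp point (between the pads) lies 19 mm behind it; z points along the fingers, y is the line along which they close (so a half turn about z gives the same grasp; the last joint's range is limited). The gripper opens to 91 mm and grips with 3 to 60 N. Pads are 32 mm wide; open, the fingers measure 118 mm over their backs; the gripper's body (76 mm by 178 mm) begins 60 mm behind the grasp point.
Start: joints at [66.979, 18.312, 89.639, -0, 72.044, -1.146], TCP at [214.244, 533.613, 213.976] pointing down, gripper open.
Joint ranges: [-177.97, 177.97], [-48.28, 115.42], [12.27, 149.76], [-77.06, 257.06], [2.81, 150.46], [-146.56, 146.56]. Speed limits (degrees/s): [147.25, 147.25, 180, 180, 180, 180].

## Interface

Orientations are given as [roll, pitch, yaw] about the fixed x, y, z axes, in that order (R = Rz(yaw) Ry(pitch) Rx(roll)).
In Python, from workcell import env gives the robot as it stands.
- The arm moves only by the tool drive_effector, called after ">>>" by a JSON object that holds its "api" and its "payload". Schema: {"type":"object","properties":{"plan":{"type":"object","properties":{"dx":{"type":"array","items":{"type":"number"},"minItems":1,"maxItems":8},"dy":{"type":"array","items":{"type":"number"},"minItems":1,"maxItems":8},"dz":{"type":"array","items":{"type":"number"},"minItems":1,"maxItems":8},"drx":{"type":"array","items":{"type":"number"},"minItems":1,"maxItems":8},"dry":{"type":"array","items":{"type":"number"},"minItems":1,"maxItems":8},"drz":{"type":"array","items":{"type":"number"},"minItems":1,"maxItems":8}},"additionalProperties":false,"required":["dx","dy","dz","drx","dry","drz"]},"finger_gap":{"type":"number"},"grip_n":{"type":"number"},"only":{"type":"string"},"quiet":{"type":"boolean"},"lines":{"type":"string"}},"required":["plan"],"additionalProperties":false}. plan is an object with one list for each field, all of the same length, 1 to 8, a row being the entries at one place: dx, dy, dz (the shift in mm), drx, dry, drz (a rotation vector in degrees); each row shifts and turns the commanded pose from where the row before left it, along the tool's axes as they then stand; what a row does not reach is not made up. A row lasts 1/10 s, in which the tool goes at most 50 mm and 8.59 degrees, less where a joint would pass 70% of its speed; a pose out of reach is approached as far as the arm can. finger_gap is the finger opening in mm, set as the call begins (left out keeps the last). The fingers move at their own pace and stop on an object; grip_n is the grip in N (left out, the last holds). Time passes only in rows, so rows that do not move let the fingers close. The tool returns the time, the measured TCP pose, the force, the opening and the grip force at its end. only (a regular expression) keeps the lines of the reply that match it, lines (a string "A,B") keeps lines A to B, and quiet returns only ok. Input that does not fit is refused with a message, and nothing moves.
- env.state(): the state, without advancing time (a new reading comes with each control period).
- env.grab_frame(name): name is "scene" or "top" or "wrist"; returns the picture (420x560x3 uint8, blue, green, red); there is no depth.
- env.camera_model(name): a dict with "fx", "fy", "cx", "cy" (pixels), "D" ([k1, k2, p1, p2, k3] as OpenCV has them; the pictures are not rectified), "T" (4x4, takes a point from camera to world coordinates). Camera axes: x right, y up, looking along -z (the intrinsics and any distortion apply to the point x, -y, -z); pixel columns grow to the right and rows downward; lengths in mm; the calibration is good to about 2 mm. A picture is of the moment at which its call begins: read the wrist's pose just before it. camera_model takes no time and is no camera call; for the wrist camera it gives the pose at the moment of the call.
- env.job_done(): hands the job in; it is judged then, once.
The state is a dict: "time_s": time; "qpos": joint angles; "qvel": joint speeds; "effort": joint torques, N m; "ee_pos": TCP position; "ee_rot": TCP orientation; "force": force on the tool from outside, world axes, zero at the start; "torque": the same for the moment, N m; "gripper_width": finger opening in mm; "gripper_force": force on a finger pad.
Only numpy, scipy, OpenCV 4.12 (cv2) and the standard library are available. Lean on these libraries where they do the work, as an engineer would, in place of code of your own. Each camera call takes 0.05 s, during which the arm holds its last target. There are 200 camera calls.

## Working session

There is one attempt and no reset: what is moved stays moved. The work goes in short steps, Python scripts to look and compute and a tool call to move; the robot and the scene stay as the last step left them, time stands still between calls to the robot, and variables do not carry over. Pictures are saved under pics/ and viewed, at most 10 in all, crops included, and the job is handed in when it is done.

```bash
ls; mkdir -p pics; cat > h.py <<'E'
import numpy as np,cv2
from workcell import env
def ray(cam,u,v,M=None):
    M=M or env.camera_model(cam);T=np.array(M["T"])
    K=np.array([[M["fx"],0,M["cx"]],[0,M["fy"],M["cy"]],[0,0,1.]])
    p=cv2.undistortPoints(np.array([[[u,v]]],float),K,np.array(M["D"],float))[0,0]
    return T[:3,3],T[:3,:3]@np.array([p[0],-p[1],-1.])
def at(cam,u,v,z,M=None):
    o,d=ray(cam,u,v,M);return o+d*(z-o[2])/d[2]
def proj(cam,P,M=None):
    M=M or env.camera_model(cam);T=np.array(M["T"])
    K=np.array([[M["fx"],0,M["cx"]],[0,M["fy"],M["cy"]],[0,0,1.]])
    c=(np.atleast_2d(P)-T[:3,3])@T[:3,:3]*[1,-1,-1]
    return cv2.projectPoints(c,np.zeros(3),np.zeros(3),K,np.array(M["D"],float))[0][:,0]
E
python3 - <<'E'
from h import *
for n in("top","scene"):
    f=env.grab_frame(n);cv2.imwrite(f"pics/{n}0.png",f)
    M=env.camera_model(n);print(n,M["fx"],np.round(M["T"],2).tolist())
print(env.state())
E
```

```text
pics
workcell.py
top 472.61844317156556 [[-0.03, 1.0, -0.08, 452.47], [-1.0, -0.02, 0.02, -15.95], [0.02, 0.08, 1.0, 1341.39], [0.0, 0.0, 0.0, 1.0]]
scene 408.4586964204115 [[-0.69, -0.51, 0.51, 1139.03], [0.72, -0.48, 0.5, 495.42], [-0.01, 0.71, 0.7, 885.75], [0.0, 0.0, 0.0, 1.0]]
{'time_s': 0.1, 'qpos': array([ 6.69797754e+01,  1.83465407e+01,  8.96980440e+01, -7.88491338e-06,
        7.20446751e+01, -1.14639000e+00]), 'qvel': array([ 0.04879551, -0.19208982, -0.18499093,  0.05314618, -0.02796845,
        0.07016578]), 'effort': array([ 1.27115010e-03, -4.13342679e+01, -2.32508415e+01,  7.28781126e-02,
        4.21452709e-02, -5.46351453e-05]), 'ee_pos': array([214.05344203, 533.19125111, 213.22806785]), 'ee_rot': array([-1.79910758e+02, -1.77831985e-03,  1.58126166e+02]), 'force': array([ 0.17314056,  0.12816055, -0.32251599]), 'torque': array([ 0.02481681, -0.06577032, -0.06572009]), 'gripper_force': 0.0, 'gripper_width': 91.55064789513895}
```

View pics/top0.png

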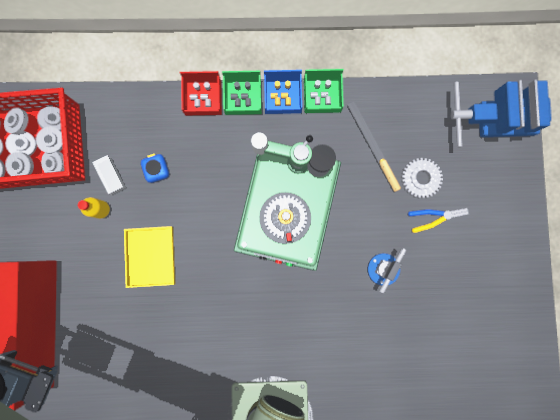

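View pics/scene0.png

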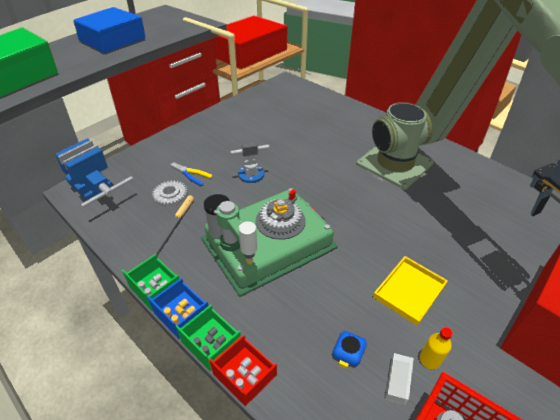

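The top view shows the spindle at about (286,216) with the red lug at (289,237), the key at (388,268), and the tray at (149,257). The scene view agrees. I'll enlarge the crops next.

```bash
python3 - <<'E'
from h import *
f=cv2.imread("pics/top0.png")
a=cv2.resize(f[180:260,240:330],None,fx=6,fy=6,interpolation=cv2.INTER_CUBIC)   #540x480
b=cv2.resize(f[240:300,360:412],None,fx=5,fy=5,interpolation=cv2.INTER_CUBIC) #260x300
c=np.zeros((480,800,3),np.uint8);c[:,:540]=a;c[:300,540:]=b
cv2.imwrite("pics/c1.png",c)
for n,u,v,z in(("spindle",286,216,140),("lug",289,237,145),("stand",383,268,12),("k1",404,252,94),("k2",379,289,94),("t1",125,229,22),("t2",172,227,22),("t3",174,284,22),("t4",126,287,22)):
    print(n,at("top",u,v,z).round(1))
E
```

```text
spindle [545.3 -54.7 140. ]
lug [491.4 -60.7 145. ]
stand [ 402.7 -326.2   12. ]
k1 [ 446.2 -364.2   94. ]
k2 [ 351.6 -294.1   94. ]
t1 [529.3 387.8  22. ]
t2 [531.5 259.1  22. ]
t3 [374.6 254.4  22. ]
t4 [370.5 384.4  22. ]
```

View pics/c1.png

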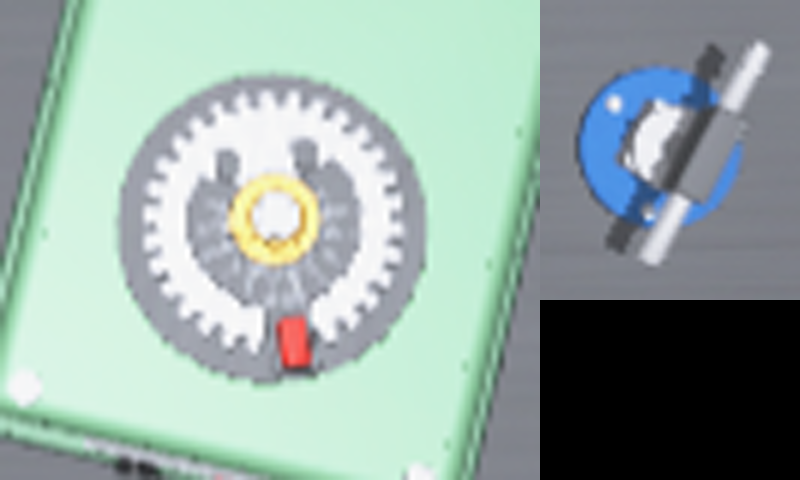

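The crop shows the brass nut cone centre at full-picture (286,216.5), the lug top at about (289,237), and the key's bar ends at about (405,249) and (382,292.4). The nut's square can't be read at this scale, so I'll use the wrist camera. I'll compute the moves for a wrist look at the nut and then the key.

```bash
cat >> h.py <<'E'
from scipy.spatial.transform import Rotation as Ro
def show():
    s=env.state();print("t",round(s["time_s"],2),"p",np.round(s["ee_pos"],1),"rpy",np.round(s["ee_rot"],2),"q",np.round(s["qpos"],1),"F",np.round(s["force"],1),"M",np.round(s["torque"],2),"w",round(s["gripper_width"],1));return s
def togo(P,yaw,tool0=True):
    "tool-axes move to TCP P pointing down with tool yaw (rpy 180,0,yaw)"
    s=env.state();R=Ro.from_euler("xyz",s["ee_rot"],degrees=True)
    R2=Ro.from_euler("xyz",[180,0,yaw],degrees=True)
    print("translate(tool)",(R.inv().apply(np.array(P)-s["ee_pos"])).round(1),"rotvec",(R.inv()*R2).as_rotvec(degrees=True).round(2),"world",(np.array(P)-s["ee_pos"]).round(1))
E
python3 - <<'E'
from h import *
a=at("top",405,249,94);b=at("top",382,292.4,94);print(a,b,(a+b)/2,np.linalg.norm(a-b),np.degrees(np.arctan2(*(a-b)[[1,0]])))
print(at("top",286,216.5,145))
s=show();T=np.array(env.camera_model("wrist")["T"])
R=Ro.from_euler("xyz",s["ee_rot"],degrees=True).as_matrix()
print("cam in tool",(R.T@(T[:3,3]-s["ee_pos"])).round(1),(R.T@T[:3,:3]).round(2).tolist(),env.camera_model("wrist")["fx"])
E
```

```text
[ 454.01203121 -367.22547928   94.        ] [ 342.61962221 -301.47810384   94.        ] [ 398.31582671 -334.35179156   94.        ] 129.3483133337629 -30.550468344508435
[543.60817529 -54.49314909 145.        ]
t 0.1 p [214.1 533.2 213.2] rpy [-179.91   -0.    158.13] q [67.  18.3 89.7 -0.  72.  -1.1] F [ 0.2  0.1 -0.3] M [ 0.02 -0.07 -0.07] w 91.6
cam in tool [  79.3    0.  -170.2] [[-0.0, 0.96, 0.27], [1.0, 0.0, -0.0], [-0.0, 0.27, -0.96]] 291.9431271514755
```

```bash
python3 -c "
from h import *
togo([543,-54,235],158.13)"
```

```text
translate(tool) [-524.  -422.4  -21.1] rotvec [-0.09 -0.   -0.  ] world [ 328.9 -587.2   21.8]
```

>>> {"api": "drive_effector", "payload": {"plan": {"dx":[-37,-37,-37,-37,-37,-37,-37,-37],"dy":[-30,-30,-30,-30,-30,-30,-30,-30],"dz":[-2,-2,-2,-2,-2,-2,-2,-2],"drx":[0,0,0,0,0,0,0,0],"dry":[0,0,0,0,0,0,0,0],"drz":[0,0,0,0,0,0,0,0]}}}

```text
time_s: 0.9
ee_pos: [399.8, 198.8, 229.9]
ee_rot: [180.0, -0.0, 158.1]
force: [0.8, 0.1, 0.2]
gripper_width: 91.0
gripper_force: 0.0
```

>>> {"api": "drive_effector", "payload": {"plan": {"dx":[-37,-37,-37,-37,-37,-37,-6,0],"dy":[-30,-30,-30,-30,-30,-30,-2.4,0],"dz":[-1,-1,-1,-1,-1,0,0,0],"drx":[0,0,0,0,0,0,0,0],"dry":[0,0,0,0,0,0,0,0],"drz":[0,0,0,0,0,0,0,0]}}}

```text
time_s: 1.7
ee_pos: [543.2, -54.5, 234.0]
ee_rot: [180.0, -0.1, 158.0]
force: [0.3, -0.1, -0.7]
gripper_width: 91.2
gripper_force: 0.0
```

```bash
python3 - <<'E'
from h import *
show();M=env.camera_model("wrist");f=env.grab_frame("wrist");cv2.imwrite("pics/w1.png",f);show()
np.save("w1.npy",[M],allow_pickle=True)
q=proj("wrist",[544,-54.5,145],M)[0];print(q)
E
```

```text
t 1.7 p [543.2 -54.5 234. ] rpy [ 1.8000e+02 -1.0000e-01  1.5798e+02] q [ -7.   15.   91.4   0.   73.7 -74.9] F [ 0.3 -0.1 -0.7] M [-0.   -0.    0.05] w 91.2
t 1.75 p [542.6 -53.3 234.3] rpy [ 1.7999e+02 -1.2000e-01  1.5808e+02] q [ -6.8  15.   91.5   0.   73.7 -74.9] F [ 0.1  1.6 -1.9] M [ 0.03 -0.04 -0.01] w 91.3
[282.79868096 220.37682811]
```

```bash
python3 - <<'E'
from h import *
f=env.grab_frame("wrist");M=env.camera_model("wrist");np.save("w1.npy",[M],allow_pickle=True);cv2.imwrite("pics/w1b.png",f)
a=cv2.resize(f[140:300,230:350],None,fx=3.6,fy=3.6,interpolation=cv2.INTER_CUBIC)
b=cv2.resize(f[190:250,250:315],None,fx=5.5,fy=5.5,interpolation=cv2.INTER_CUBIC)
c=np.zeros((576,800,3),np.uint8);c[:a.shape[0],:a.shape[1]]=a;c[:b.shape[0],440:440+b.shape[1]]=b
cv2.imwrite("pics/c2.png",c)
E
```

```text
(no output)
```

View pics/c2.png

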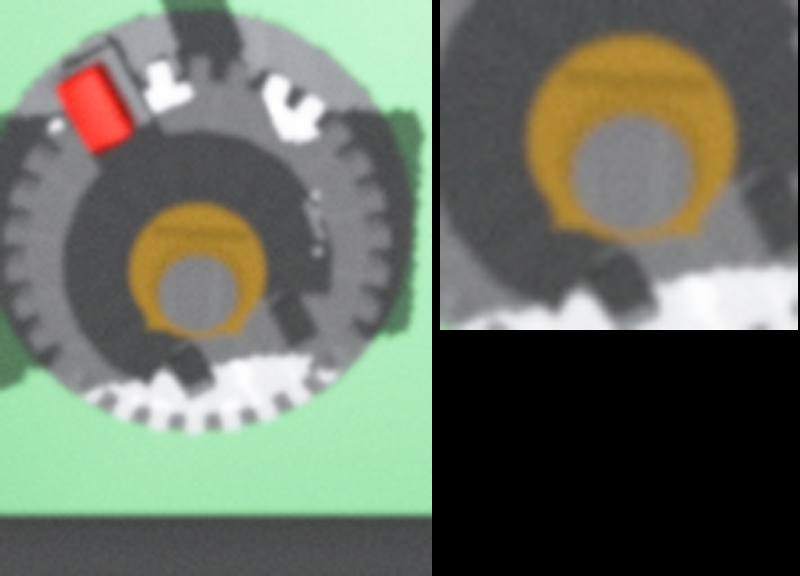

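The picture shows the nut square nearly aligned with the image: far corners at crop (555,225) and (700,232), and the near face foot from (567,75) to (705,79). The thread end is centred at (632,170), and the lug is to the upper left.

```bash
python3 - <<'E'
from h import *
M=np.load("w1.npy",allow_pickle=True)[0]
g=lambda x,y,z:at("wrist",250+(x-440)/5.5,190+y/5.5,z,M)
a,b=g(555,225,135),g(700,232,135);c,d=g(567,75,123),g(705,79,123)
for p,q in((a,b),(c,d)):
    print(p.round(1),q.round(1),np.linalg.norm(p-q),np.degrees(np.arctan2(*(q-p)[[1,0]])))
print("thread",g(632,172,145))
h=lambda x,y,z:at("wrist",230+x/3.6,140+y/3.6,z,M)
print("lugtop corners",[h(x,y,145).round(1)[:2] for x,y in((57,85),(100,63),(132,132),(97,155))])
# synthetic fit overlay: candidate yaw/centre
f=cv2.imread("pics/w1b.png")
hsv=cv2.cvtColor(f,cv2.COLOR_BGR2HSV);m=cv2.inRange(hsv,(12,120,60),(30,255,255))
S=8;cen0=g(632,172,145)[:2];best=[]
m8=m[180:260,240:325]
def mask(cx,cy,yaw):
    k=np.zeros((80,85),np.uint8)
    def hull(P):
        q=proj("wrist",P,M)-[240,180];cv2.fillConvexPoly(k,cv2.convexHull((q*16).round().astype(np.int32)),255,shift=4)
    t=np.linspace(0,2*np.pi,40,endpoint=False);C=lambda r,z:np.c_[cx+r*np.cos(t),cy+r*np.sin(t),0*t+z]
    hull(np.r_[C(19,118.5),C(19,123)])
    u=np.radians(yaw+45+90*np.arange(4));Q=lambda z:np.c_[cx+18.38*np.cos(u),cy+18.38*np.sin(u),0*u+z]
    hull(np.r_[Q(123),Q(135)]);hull(np.r_[C(13,135),C(10.5,140)]);
    q=proj("wrist",np.r_[C(8,140),C(8,145)],M)-[240,180]
    cv2.fillConvexPoly(k,cv2.convexHull((q*16).round().astype(np.int32)),0,shift=4)
    return k
for yaw in range(0,90,2):
  b=min(((np.count_nonzero(mask(cen0[0]+dx,cen0[1]+dy,yaw)!=m8),dx,dy) for dx in np.arange(-4,4.1,1) for dy in np.arange(-4,4.1,1)))
  best.append((b[0],yaw,b[1:]))
print(sorted(best)[:8],sorted(best)[-1],cen0)
E
```

```text
[551.7 -68.6 135. ] [562.6 -45.2 135. ] 25.80607671932158 65.18435389957789
[529.8 -57.7 123. ] [539.7 -34.8 123. ] 24.952351457846966 66.40482060489266
thread [544.75423996 -51.2189434  145.        ]
lugtop corners [array([482.5, -63.5]), array([481.5, -51.6]), array([500. , -50.9]), array([502. , -61.2])]
[(np.int64(203), 64, (np.float64(0.0), np.float64(-1.0))), (np.int64(203), 68, (np.float64(0.0), np.float64(-1.0))), (np.int64(205), 66, (np.float64(0.0), np.float64(0.0))), (np.int64(206), 62, (np.float64(1.0), np.float64(-1.0))), (np.int64(208), 60, (np.float64(0.0), np.float64(-1.0))), (np.int64(208), 72, (np.float64(0.0), np.float64(-1.0))), (np.int64(209), 34, (np.float64(1.0), np.float64(-1.0))), (np.int64(209), 58, (np.float64(1.0), np.float64(-1.0)))] (np.int64(220), 2, (np.float64(1.0), np.float64(-1.0))) [544.75423996 -51.2189434 ]
```

```bash
python3 -c "
from h import *
togo([398.3,-334.4,205],149.45)"
```

```text
translate(tool) [  28.7 -315.1   29.5] rotvec [ 0.01 -0.1   8.7 ] world [-144.  -281.7  -29.5]
```

>>> {"api": "drive_effector", "payload": {"plan": {"dx":[4,4,4,4,4,4,4.5,0],"dy":[-45,-45,-45,-45,-45,-45,-45,0],"dz":[4,4,4,4,4,4,5.5,0],"drx":[0,0,0,0,0,0,0,0],"dry":[0,0,0,0,0,0,0,0],"drz":[0,0,0,0,0,0,0,8.6]}}}

```text
time_s: 2.6
ee_pos: [397.0, -337.2, 204.9]
ee_rot: [-179.9, -0.1, 149.2]
force: [0.1, 1.1, -0.6]
gripper_width: 91.2
gripper_force: 0.0
```

>>> {"api": "drive_effector", "payload": {"plan": {"dx":[0,0],"dy":[0,0],"dz":[0,0],"drx":[0,0],"dry":[0,0],"drz":[0,0]}}}

```text
time_s: 2.8
ee_pos: [399.7, -333.8, 205.7]
ee_rot: [180.0, 0.0, 149.8]
force: [0.3, 0.2, 0.5]
gripper_width: 91.2
gripper_force: 0.0
```

```bash
python3 - <<'E'
from h import *
show();M=env.camera_model("wrist");f=env.grab_frame("wrist");cv2.imwrite("pics/w2.png",f)
np.save("w2.npy",[M],allow_pickle=True)
q=proj("wrist",[[398.3,-334.4,112],[398.3,-334.4,0]],M);print(q)
x,y=int(q[0][0]),int(q[0][1])
a=f[max(0,y-100):y+100,max(0,x-120):x+120];print(max(0,y-100),max(0,x-120))
cv2.imwrite("pics/c3.png",cv2.resize(a,None,fx=3,fy=3,interpolation=cv2.INTER_CUBIC))
E
```

```text
t 2.8 p [ 399.7 -333.8  205.7] rpy [179.97   0.   149.8 ] q [ -41.2   13.8   97.4    0.    68.9 -101. ] F [0.3 0.2 0.5] M [ 0.03 -0.02  0.01] w 91.2
[[281.44092653 217.19468382]
 [281.69517314 192.86771819]]
117 161
```

View pics/c3.png

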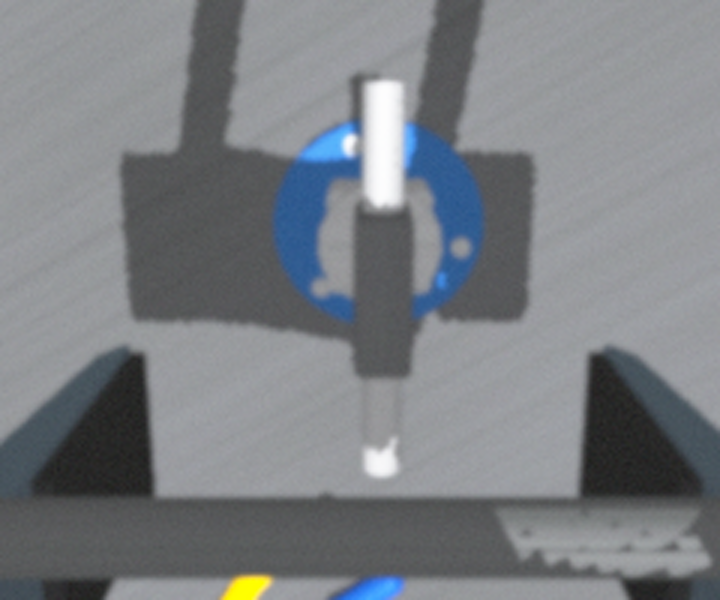

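The key's bar runs from crop (384,80) to (380,475), with the grip block at 355–413 by 203–378. The blue base is centred at about (379,222).

```bash
python3 - <<'E'
from h import *
M=np.load("w2.npy",allow_pickle=True)[0]
g=lambda x,y,z:at("wrist",161+x/3,117+y/3,z,M)[:2]
a,b=g(384,80,97),g(380,475,97);print("bar",a,b,(a+b)/2,np.linalg.norm(a-b),np.degrees(np.arctan2(*(b-a)[::-1])))
P=[g(x,y,112) for x,y in((356,203),(411,203),(355,378),(413,378))];print("block",np.mean(P,0),np.linalg.norm(P[0]-P[1]),np.linalg.norm(P[0]-P[2]),P)
print("base",g(379,222,12),np.linalg.norm(g(274,222,12)-g(485,222,12)))
print("base top", at("top",384,269.4,12))
togo([400,-331,205],150)
E
```

```text
bar [ 344.14760684 -294.68758451] [ 460.74380949 -363.3116549 ] [ 402.44570816 -328.9996197 ] 135.29204525356266 -30.479441052833558
block [ 399.69906808 -327.07180637] 16.750664047024905 57.04077244898417 [array([ 370.71438249, -320.16338341]), array([ 379.14921988, -305.69140136]), array([ 419.75591595, -349.29374073]), array([ 429.17675401, -333.13869998])]
base [ 397.66662036 -325.72480814] 89.13737660309422
base top [ 398.71821062 -328.8213515    12.        ]
translate(tool) [1.3 2.5 0.7] rotvec [ 0.02  0.01 -0.2 ] world [ 0.1  2.8 -0.7]
```

>>> {"api": "drive_effector", "payload": {"plan": {"dx":[2.3,0,0,0,0,0],"dy":[3.6,0,0,0,0,0],"dz":[10,40,40,30,6.5,0],"drx":[0,0,0,0,0,0],"dry":[0,0,0,0,0,0],"drz":[-0.3,0,0,0,0,0]}, "finger_gap": 60}}

```text
time_s: 3.45
ee_pos: [399.0, -329.9, 78.1]
ee_rot: [180.0, -0.1, 149.9]
force: [0.8, -0.0, -0.4]
gripper_width: 59.7
gripper_force: 0.0
```

```bash
python3 -c "
from h import *
show()
f=env.grab_frame('wrist');cv2.imwrite('pics/w3.png',f)
togo([399.5,-329.5,79],149.5)"
```

```text
t 3.45 p [ 399.  -329.9   78.1] rpy [ 1.7997e+02 -1.3000e-01  1.4994e+02] q [ -40.9   20.6  108.     0.    51.5 -100.8] F [ 0.8 -0.  -0.4] M [-0.01  0.03  0.04] w 59.7
translate(tool) [1.  1.  0.4] rotvec [-0.    0.04  0.42] world [-0.4  1.3 -0.4]
```

View pics/w3.png

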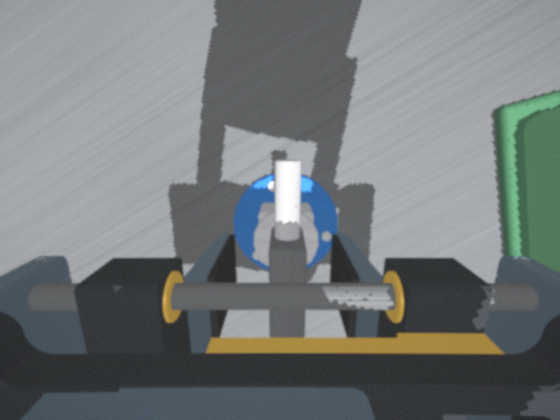

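The block sits between the fingers, whose inner edges are at u 235 and 332, with the bar at u≈288. I'll close on it.

>>> {"api": "drive_effector", "payload": {"plan": {"dx":[0.5,0,0,0,0,0,0],"dy":[1,0,0,0,0,0,0],"dz":[0,0,0,0,0,0,0],"drx":[0,0,0,0,0,0,0],"dry":[0,0,0,0,0,0,0],"drz":[0.4,0,0,0,0,0,0]}, "finger_gap": 10, "grip_n": 45}}

```text
time_s: 4.2
ee_pos: [399.2, -329.9, 78.9]
ee_rot: [180.0, -0.0, 149.4]
force: [0.9, 1.4, 0.4]
gripper_width: 18.0
gripper_force: 45.0
```

```bash
python3 -c "
from h import *
show()
M=env.camera_model('wrist');f=env.grab_frame('wrist');cv2.imwrite('pics/w4.png',f)
np.save('w4.npy',[M],allow_pickle=True)
# column profile of far block edge
print(f[200:290,284:292].mean((1,2)).round().astype(int).tolist())
print('far block top edge for dx=0:',proj('wrist',[0,0,0],M) is not None)
s=env.state();R=Ro.from_euler('xyz',s['ee_rot'],degrees=True)
for dx in(-4,-2,0,2,4):
  zt=112-s['ee_pos'][2]
  print(dx,proj('wrist',s['ee_pos']+R.apply([[25+dx,0,-zt],[64+dx,0,-(94-s['ee_pos'][2])]]),M).round(1).tolist())
"
```

```text
t 4.2 p [ 399.2 -329.9   78.9] rpy [179.99  -0.   149.43] q [ -40.8   20.5  108.1    0.    51.4 -100.3] F [0.9 1.4 0.4] M [ 0.02  0.01 -0.  ] w 18.0
[246, 248, 248, 248, 248, 247, 247, 246, 246, 247, 247, 247, 246, 246, 246, 247, 247, 246, 244, 238, 222, 196, 173, 160, 156, 155, 155, 156, 156, 155, 156, 154, 155, 155, 155, 154, 154, 152, 145, 126, 102, 88, 86, 84, 84, 84, 86, 86, 89, 91, 93, 95, 95, 94, 95, 94, 94, 94, 94, 95, 95, 95, 94, 95, 95, 95, 94, 94, 94, 94, 95, 95, 95, 95, 94, 94, 93, 95, 95, 95, 95, 92, 89, 86, 86, 88, 89, 92, 94, 94]
far block top edge for dx=0: True
-4 [[283.0, 250.4], [283.0, 168.6]]
-2 [[283.0, 246.7], [283.0, 164.8]]
0 [[283.0, 243.0], [283.0, 161.0]]
2 [[283.0, 239.3], [283.0, 157.1]]
4 [[283.0, 235.5], [283.0, 153.2]]
```

>>> {"api": "drive_effector", "payload": {"plan": {"dx":[0,0,0,0,0,0],"dy":[0,0,0,0,0,0],"dz":[-10,-30,-40,-40,-20,0],"drx":[0,0,0,0,0,0],"dry":[0,0,0,0,0,0],"drz":[0,0,0,0,0,0]}}}

```text
time_s: 4.85
ee_pos: [400.5, -331.1, 222.4]
ee_rot: [-179.9, 0.4, 149.4]
force: [1.3, -1.3, -4.1]
gripper_width: 18.3
gripper_force: 45.0
```

```bash
python3 -c "
from h import *
show()
M=env.camera_model('wrist');f=env.grab_frame('wrist');cv2.imwrite('pics/w5.png',f)
np.save('w5.npy',[M],allow_pickle=True)
s=env.state();R=Ro.from_euler('xyz',s['ee_rot'],degrees=True)
L=R.apply([[x,y,79] for x,y in((20.25,20.25),(20.25,-20.25),(-20.25,-20.25),(-20.25,20.25))])+s['ee_pos']
print(proj('wrist',L,M).round(1).tolist())
cv2.imwrite('pics/c5.png',cv2.resize(f[140:260,220:360],None,fx=5,fy=5,interpolation=cv2.INTER_CUBIC))"
```

```text
t 4.85 p [ 400.5 -331.1  222.4] rpy [-179.92    0.4   149.43] q [ -40.8   12.8   96.2   -0.    70.6 -100.3] F [ 1.3 -1.3 -4.1] M [-0.01  0.03 -0.  ] w 18.3
[[306.1, 198.1], [260.2, 198.1], [261.2, 241.0], [305.2, 241.0]]
```

View pics/c5.png

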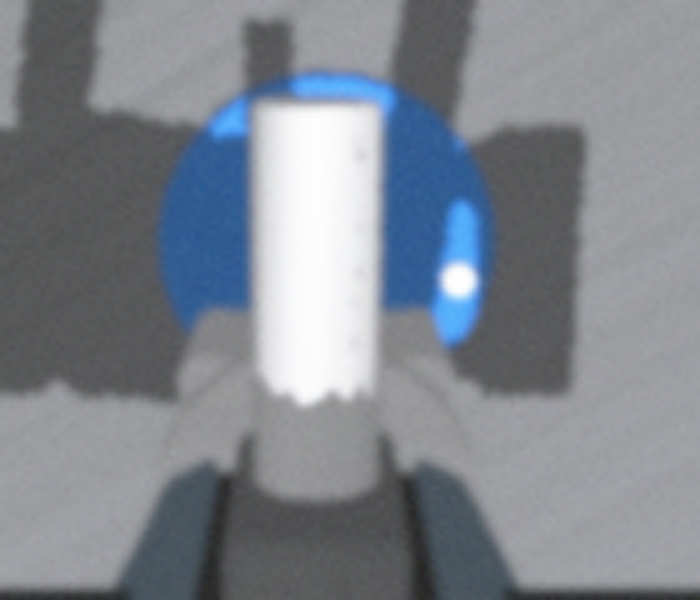

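The crop shows the key square in the hand: bar centre at u≈283.5, bar end at row 160, bar/block junction at row 239.4, block top edge at about 248, and socket lower front edge at row 202.4. I'll estimate the key's slip along tool x.

```bash
python3 -c "
from h import *
M=env.camera_model('wrist')
s=show();R=Ro.from_euler('xyz',s['ee_rot'],degrees=True)
for dx in(-4,-3,-2,-1,0):
  P=[[64+dx,0,-15],[64+dx,0,-21],[25+dx,0,-21.5],[25+dx,0,-33],[20.25+dx,0,79]]
  print(dx,proj('wrist',s['ee_pos']+R.apply(P),M)[:,1].round(1).tolist())
f=env.grab_frame('wrist')
print(f[190:215,260:268].mean((1,2)).round().astype(int).tolist(),f[190:215,299:306].mean((1,2)).round().astype(int).tolist())
print(f[206,250:318].mean(1).round().astype(int).tolist())
print(f[150:170,280:287].mean((1,2)).round().astype(int).tolist())
"
```

```text
t 4.9 p [ 399.4 -330.2  219.9] rpy [-1.7997e+02  1.3000e-01  1.4943e+02] q [ -40.8   12.9   96.4   -0.    70.6 -100.3] F [-1.   0.6 -3.5] M [0.02 0.01 0.02] w 18.0
-4 [168.6, 170.0, 242.0, 250.3, 205.2]
-3 [166.7, 168.1, 240.3, 248.5, 204.1]
-2 [164.8, 166.1, 238.5, 246.6, 203.0]
-1 [162.8, 164.1, 236.8, 244.8, 201.9]
0 [160.9, 162.1, 235.1, 242.9, 200.8]
[94, 95, 95, 96, 96, 96, 96, 96, 95, 97, 101, 111, 122, 129, 131, 132, 132, 132, 133, 134, 136, 140, 144, 146, 146] [98, 96, 96, 96, 96, 96, 96, 96, 98, 97, 102, 114, 125, 131, 133, 133, 132, 133, 132, 132, 136, 142, 145, 145, 146]
[89, 91, 89, 92, 90, 94, 96, 107, 117, 128, 132, 133, 132, 133, 132, 134, 132, 130, 132, 136, 153, 180, 203, 220, 228, 234, 240, 246, 248, 250, 251, 251, 251, 251, 250, 249, 247, 245, 243, 241, 236, 229, 221, 216, 201, 169, 144, 136, 133, 133, 132, 131, 134, 129, 133, 134, 138, 153, 168, 171, 168, 167, 166, 152, 127, 101, 94, 92]
[159, 159, 159, 159, 157, 149, 142, 146, 156, 158, 172, 219, 244, 251, 252, 252, 252, 252, 252, 252]
```

The key stands on the 12 mm base, so its origin is 67 mm beyond the TCP. I'll redo the estimate with that.

```bash
python3 -c "
from h import *
M=env.camera_model('wrist')
s=show();R=Ro.from_euler('xyz',s['ee_rot'],degrees=True)
for dx in(-3,-2,-1,0,1):
  P=[[64+dx,0,-27],[64+dx,0,-33],[25+dx,0,-33.5],[25+dx,0,-45],[20.25+dx,0,67]]
  print(dx,proj('wrist',s['ee_pos']+R.apply(P),M)[:,1].round(1).tolist())
print(proj('wrist',s['ee_pos']+R.apply([[20.25,20.25,67],[20.25,-20.25,67]]),M))
# nut centre corrected: use fit at known heights in w1
M=np.load('w1.npy',allow_pickle=True)[0]
M2=np.load('w2.npy',allow_pickle=True)[0]
g=lambda x,y,z:at('wrist',161+x/3,117+y/3,z,M2)[:2]
a,b=g(384,80,107),g(380,475,107);print('bar',(a+b)/2,np.linalg.norm(a-b))
a,b=at('top',405,249,106),at('top',382,292.4,106);print((a+b)/2,np.linalg.norm(a-b),np.degrees(np.arctan2(*(a-b)[[1,0]])))
"
```

```text
t 4.95 p [ 398.6 -329.5  218.2] rpy [ 1.7998e+02 -8.0000e-02  1.4943e+02] q [ -40.8   13.    96.5    0.    70.6 -100.3] F [-0.1  0.8 -4.1] M [-0.04  0.05 -0.02] w 17.7
-3 [169.6, 171.3, 248.9, 258.5, 207.6]
-2 [167.6, 169.1, 247.1, 256.5, 206.4]
-1 [165.5, 167.0, 245.2, 254.6, 205.3]
0 [163.4, 164.8, 243.4, 252.6, 204.1]
1 [161.3, 162.6, 241.5, 250.6, 202.9]
[[307.03113138 204.0864904 ]
 [258.62951186 204.10831013]]
bar [ 399.8829097  -327.75043433] 130.44089926485978
[ 398.83674762 -331.28873433  106.        ] 128.10397208783985 -30.550468344508424
```

```bash
python3 -c "
from h import *
togo([547.1,-52.5,236],155.8)"
```

```text
translate(tool) [ 13.1 314.  -17.7] rotvec [ 0.02 -0.08 -6.37] world [148.5 277.   17.8]
```

>>> {"api": "drive_effector", "payload": {"plan": {"dx":[2,2,2,2,2,2,1,0],"dy":[20,40,45,45,45,45,44,30],"dz":[-8,-8,-2,0,0,0,0,0],"drx":[0,0,0,0,0,0,0,0],"dry":[0,0,0,0,0,0,0,0],"drz":[0,0,0,0,0,0,0,-6.37]}}}

```text
time_s: 5.75
ee_pos: [547.4, -50.1, 234.2]
ee_rot: [-180.0, -0.3, 156.1]
force: [-0.9, -0.4, -3.1]
gripper_width: 17.8
gripper_force: 45.0
```

>>> {"api": "drive_effector", "payload": {"plan": {"dx":[0,0,0],"dy":[0,0,0],"dz":[0,0,0],"drx":[0,0,0],"dry":[0,0,0],"drz":[0,0,0]}}}

```text
time_s: 6.05
ee_pos: [546.6, -53.6, 235.5]
ee_rot: [-179.9, -0.2, 155.7]
force: [0.6, -0.4, -3.2]
gripper_width: 17.9
gripper_force: 45.0
```

```bash
python3 -c "
from h import *
show();togo([547.1,-52.5,236],155.8)"
```

```text
t 6.05 p [546.6 -53.6 235.5] rpy [-1.7992e+02 -1.7000e-01  1.5573e+02] q [ -6.8  15.3  90.8  -0.   74.1 -72.5] F [ 0.6 -0.4 -3.2] M [-0.01 -0.01 -0.05] w 17.9
translate(tool) [ 0.   1.2 -0.5] rotvec [-0.08 -0.17 -0.07] world [0.5 1.1 0.5]
```

>>> {"api": "drive_effector", "payload": {"plan": {"dx":[0,0,0,0,0],"dy":[1.2,0,0,0,0],"dz":[10,12,4,0,0],"drx":[0,0,0,0,0],"dry":[0,0,0,0,0],"drz":[0,0,0,0,0]}}}

```text
time_s: 6.55
ee_pos: [548.3, -52.1, 210.9]
ee_rot: [180.0, 0.0, 155.8]
force: [1.1, -0.6, -2.2]
gripper_width: 17.7
gripper_force: 45.0
```

```bash
python3 -c "
from h import *
show();togo([547.1,-52.5,204],155.8)"
```

```text
t 6.55 p [548.3 -52.1 210.9] rpy [180.     0.   155.78] q [ -6.6  16.2  93.1   0.   70.6 -72.4] F [ 1.1 -0.6 -2.2] M [ 0.    0.01 -0.01] w 17.7
translate(tool) [ 0.9 -0.8  6.9] rotvec [ 0.    0.   -0.02] world [-1.2 -0.4 -6.9]
```

>>> {"api": "drive_effector", "payload": {"plan": {"dx":[0,0,0],"dy":[0,0,0],"dz":[3,3,0],"drx":[0,0,0],"dry":[0,0,0],"drz":[0,0,0]}}}

```text
time_s: 6.85
ee_pos: [548.0, -51.8, 204.6]
ee_rot: [-180.0, -0.0, 155.8]
force: [-0.3, 0.3, -2.7]
gripper_width: 18.0
gripper_force: 45.0
```

>>> {"api": "drive_effector", "payload": {"plan": {"dx":[0,0],"dy":[0,0],"dz":[2,0],"drx":[0,0],"dry":[0,0],"drz":[0,0]}}}

```text
time_s: 7.05
ee_pos: [548.2, -52.0, 202.8]
ee_rot: [-180.0, -0.0, 155.8]
force: [0.7, -0.2, -3.5]
gripper_width: 17.7
gripper_force: 45.0
```

```bash
python3 -c "
from h import *
show()"
```

```text
t 7.05 p [548.2 -52.  202.8] rpy [-179.99   -0.    155.81] q [ -6.6  16.5  93.9  -0.   69.6 -72.4] F [ 0.7 -0.2 -3.5] M [-0.06 -0.03  0.02] w 17.7
```

>>> {"api": "drive_effector", "payload": {"plan": {"dx":[0,0],"dy":[0,0],"dz":[2,0],"drx":[0,0],"dry":[0,0],"drz":[0,0]}}}

```text
time_s: 7.25
ee_pos: [548.4, -52.1, 201.8]
ee_rot: [-180.0, 0.1, 155.8]
force: [-0.7, -0.9, 2.7]
gripper_width: 17.9
gripper_force: 45.0
```

```bash
python3 -c "
from h import *
show()"
```

```text
t 7.25 p [548.4 -52.1 201.8] rpy [-1.800e+02  6.000e-02  1.558e+02] q [ -6.6  16.6  94.   -0.   69.4 -72.4] F [-0.7 -0.9  2.7] M [-0.22  0.32  0.03] w 17.9
```

>>> {"api": "drive_effector", "payload": {"plan": {"dx":[0.6,0.6,0],"dy":[-0.5,-0.5,0],"dz":[0,0,0],"drx":[0,0,0],"dry":[0,0,0],"drz":[0,0,0]}}}

```text
time_s: 7.55
ee_pos: [547.9, -52.2, 201.7]
ee_rot: [179.9, 0.2, 155.8]
force: [2.2, 0.4, 3.0]
gripper_width: 17.7
gripper_force: 45.0
```

```bash
python3 -c "
from h import *
show()"
```

```text
t 7.55 p [547.9 -52.2 201.7] rpy [179.91   0.18 155.8 ] q [ -6.7  16.5  94.2   0.   69.2 -72.5] F [2.2 0.4 3. ] M [ 0.01 -0.47 -0.03] w 17.7
```

>>> {"api": "drive_effector", "payload": {"plan": {"dx":[0,0],"dy":[0,0],"dz":[1.5,0],"drx":[0,0],"dry":[0,0],"drz":[0,0]}}}

```text
time_s: 7.75
ee_pos: [548.0, -52.2, 201.2]
ee_rot: [179.9, 0.2, 155.8]
force: [-0.6, 0.7, 8.1]
gripper_width: 17.8
gripper_force: 45.0
```

```bash
python3 -c "
from h import *
show()"
```

```text
t 7.75 p [548.  -52.2 201.2] rpy [179.9    0.21 155.8 ] q [ -6.7  16.5  94.2   0.   69.1 -72.5] F [-0.6  0.7  8.1] M [-0.02 -0.12  0.02] w 17.8
```

>>> {"api": "drive_effector", "payload": {"plan": {"dx":[0,0,0],"dy":[0,0,0],"dz":[-3.5,0,0],"drx":[0,0,0],"dry":[0,0,0],"drz":[0,0,0]}}}

```text
time_s: 8.05
ee_pos: [546.1, -52.2, 202.1]
ee_rot: [-180.0, -0.1, 155.8]
force: [0.1, -0.4, -2.1]
gripper_width: 17.4
gripper_force: 45.0
```

```bash
python3 - <<'E'
from h import *
show()
M=env.camera_model('wrist');f=env.grab_frame('wrist');cv2.imwrite('pics/w6.png',f);np.save('w6.npy',[M],allow_pickle=True)
s=show()
cv2.imwrite('pics/c6.png',cv2.resize(f[140:270,200:370],None,fx=4.5,fy=4.5,interpolation=cv2.INTER_CUBIC))
E
```

```text
t 8.05 p [546.1 -52.2 202.1] rpy [-1.7997e+02 -1.1000e-01  1.5580e+02] q [ -6.7  16.5  94.1   0.   69.5 -72.5] F [ 0.1 -0.4 -2.1] M [ 0.01 -0.05 -0.02] w 17.4
t 8.1 p [546.1 -52.3 202.1] rpy [-1.7997e+02 -1.1000e-01  1.5580e+02] q [ -6.7  16.4  94.1   0.   69.5 -72.5] F [ 0.2 -0.2 -3. ] M [-0.04 -0.06 -0.03] w 17.7
```

View pics/c6.png

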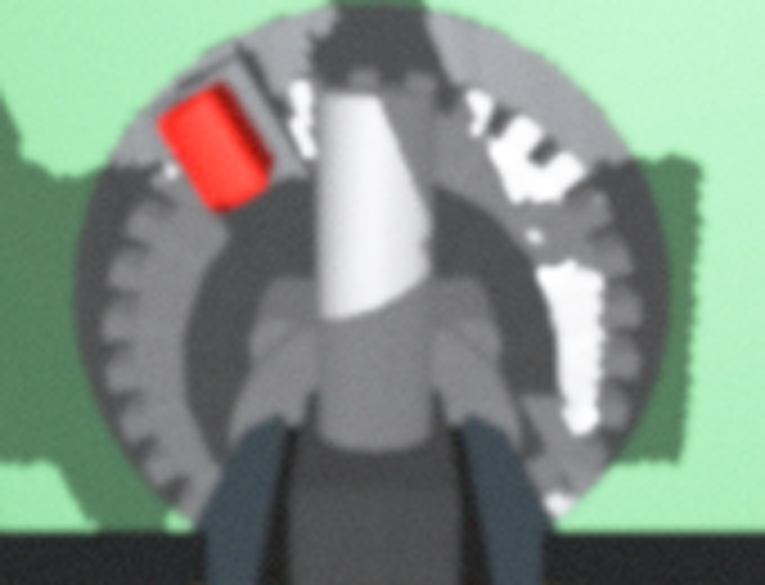

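The picture shows the socket at crop u 250–498, centre 374, while the washer and disc centre is about 370. The key is therefore about 0.8 mm too far along tool +y. I'll correct that and feel again.

>>> {"api": "drive_effector", "payload": {"plan": {"dx":[0,0,0],"dy":[-0.8,0,0],"dz":[-1,0,0],"drx":[0,0,0],"dry":[0,0,0],"drz":[0,0,0]}}}

```text
time_s: 8.4
ee_pos: [546.1, -53.0, 203.6]
ee_rot: [-180.0, -0.1, 155.8]
force: [-0.0, -0.7, -3.6]
gripper_width: 17.9
gripper_force: 45.0
```

>>> {"api": "drive_effector", "payload": {"plan": {"dx":[0,0,0],"dy":[0,0,0],"dz":[2,1,0],"drx":[0,0,0],"dry":[0,0,0],"drz":[0,0,0]}}}

```text
time_s: 8.7
ee_pos: [546.4, -53.1, 200.7]
ee_rot: [-180.0, -0.0, 155.8]
force: [1.0, 0.6, -3.3]
gripper_width: 18.0
gripper_force: 45.0
```

```bash
python3 -c "
from h import *
show()"
```

```text
t 8.7 p [546.4 -53.1 200.7] rpy [-180.    -0.   155.8] q [ -6.7  16.5  94.3   0.   69.2 -72.5] F [ 1.   0.6 -3.3] M [-0.06 -0.11 -0.02] w 18.0
```

>>> {"api": "drive_effector", "payload": {"plan": {"dx":[0,0],"dy":[0,0],"dz":[1.5,0],"drx":[0,0],"dry":[0,0],"drz":[0,0]}}}

```text
time_s: 8.9
ee_pos: [546.4, -53.0, 199.3]
ee_rot: [180.0, 0.0, 155.8]
force: [0.3, -0.3, -4.4]
gripper_width: 17.8
gripper_force: 45.0
```

```bash
python3 -c "
from h import *
show()"
```

```text
t 8.9 p [546.4 -53.  199.3] rpy [179.99   0.   155.8 ] q [ -6.7  16.5  94.4   0.   69.  -72.5] F [ 0.3 -0.3 -4.4] M [-0.03 -0.09  0.04] w 17.8
```

The key is entering with no force, so I'll continue down.

>>> {"api": "drive_effector", "payload": {"plan": {"dx":[0,0,0,0],"dy":[0,0,0,0],"dz":[2,2,2,0],"drx":[0,0,0,0],"dry":[0,0,0,0],"drz":[0,0,0,0]}}}

```text
time_s: 9.3
ee_pos: [546.4, -53.0, 193.1]
ee_rot: [-180.0, -0.0, 155.8]
force: [-0.6, -0.1, -4.1]
gripper_width: 18.0
gripper_force: 45.0
```

>>> {"api": "drive_effector", "payload": {"plan": {"dx":[0,0],"dy":[0,0],"dz":[1.5,0],"drx":[0,0],"dry":[0,0],"drz":[0,0]}}}

```text
time_s: 9.5
ee_pos: [546.4, -53.0, 191.8]
ee_rot: [180.0, 0.0, 155.8]
force: [1.2, 0.1, -4.3]
gripper_width: 17.9
gripper_force: 45.0
```

>>> {"api": "drive_effector", "payload": {"plan": {"dx":[0,0],"dy":[0,0],"dz":[1.5,0],"drx":[0,0],"dry":[0,0],"drz":[0,0]}}}

```text
time_s: 9.7
ee_pos: [546.4, -53.0, 190.3]
ee_rot: [180.0, 0.0, 155.8]
force: [-0.1, 0.3, -4.3]
gripper_width: 18.0
gripper_force: 45.0
```

```bash
python3 -c "
from h import *
show()"
```

```text
t 9.7 p [546.4 -53.  190.3] rpy [180.    0.  155.8] q [ -6.7  16.9  95.2   0.   67.9 -72.5] F [-0.1  0.3 -4.3] M [-0.07 -0.15 -0.01] w 18.0
```

>>> {"api": "drive_effector", "payload": {"plan": {"dx":[0,0],"dy":[0,0],"dz":[0.8,0],"drx":[0,0],"dry":[0,0],"drz":[0,0]}}}

```text
time_s: 9.9
ee_pos: [546.5, -53.0, 190.1]
ee_rot: [180.0, 0.0, 155.8]
force: [1.1, -0.1, 0.4]
gripper_width: 17.8
gripper_force: 45.0
```

>>> {"api": "drive_effector", "payload": {"plan": {"dx":[0,0],"dy":[0,0],"dz":[0.6,0],"drx":[0,0],"dry":[0,0],"drz":[0,0]}}}

```text
time_s: 10.1
ee_pos: [546.5, -53.0, 189.9]
ee_rot: [180.0, 0.0, 155.8]
force: [-0.8, 0.2, 4.3]
gripper_width: 18.0
gripper_force: 45.0
```

```bash
python3 -c "
from h import *
show()"
```

```text
t 10.1 p [546.5 -53.  189.9] rpy [1.7998e+02 4.0000e-02 1.5580e+02] q [ -6.7  16.9  95.3   0.   67.7 -72.5] F [-0.8  0.2  4.3] M [-0.01  0.38 -0.05] w 18.0
```

Fully home: TCP is at 190 mm as predicted, with a light upward push. I'll turn clockwise in chunks, rising with the thread and watching the lateral force.

>>> {"api": "drive_effector", "payload": {"plan": {"dx":[0,0,0,0,0],"dy":[0,0,0,0,0],"dz":[-0.6,-0.1,-0.17,-0.17,0],"drx":[0,0,0,0,0],"dry":[0,0,0,0,0],"drz":[6,6,6,6,0]}}}

```text
time_s: 10.6
ee_pos: [547.0, -53.5, 190.4]
ee_rot: [180.0, 0.1, 131.8]
force: [0.4, -1.4, 1.6]
gripper_width: 17.8
gripper_force: 45.0
```

```bash
python3 -c "
from h import *
show()"
```

```text
t 10.6 p [547.  -53.5 190.4] rpy [1.7997e+02 1.1000e-01 1.3183e+02] q [ -6.8  16.9  95.2  -0.1  67.8 -48.6] F [ 0.4 -1.4  1.6] M [-0.47 -0.1   0.04] w 17.8
```

>>> {"api": "drive_effector", "payload": {"plan": {"dx":[0,0,0,0],"dy":[0,0,0,0],"dz":[-0.17,-0.17,-0.17,-0.17],"drx":[0,0,0,0],"dry":[0,0,0,0],"drz":[6,6,6,6]}}}

```text
time_s: 11.0
ee_pos: [546.9, -53.6, 191.1]
ee_rot: [179.9, 0.1, 107.7]
force: [1.0, -2.1, 0.9]
gripper_width: 18.0
gripper_force: 45.0
```

```bash
python3 -c "
from h import *
show()"
```

```text
t 11.0 p [546.9 -53.6 191.1] rpy [1.7995e+02 1.0000e-01 1.0775e+02] q [ -6.8  16.9  95.2  -0.1  67.9 -24.5] F [ 1.  -2.1  0.9] M [-0.54 -0.01  0.25] w 18.0
```

>>> {"api": "drive_effector", "payload": {"plan": {"dx":[0,0],"dy":[0,0],"dz":[0,0],"drx":[0,0],"dry":[0,0],"drz":[0,0]}}}

```text
time_s: 11.2
ee_pos: [546.8, -53.5, 191.1]
ee_rot: [179.9, 0.1, 108.0]
force: [0.5, -2.4, 2.3]
gripper_width: 17.5
gripper_force: 45.0
```

```bash
python3 -c "
from h import *
show()"
```

```text
t 11.2 p [546.8 -53.5 191.1] rpy [1.7995e+02 8.0000e-02 1.0799e+02] q [ -6.8  16.9  95.2  -0.1  67.9 -24.7] F [ 0.5 -2.4  2.3] M [-0.75 -0.1   0.02] w 17.5
```

>>> {"api": "drive_effector", "payload": {"plan": {"dx":[-0.5,0,0,0],"dy":[-0.2,0,0,0],"dz":[-0.17,-0.17,-0.17,-0.17],"drx":[0,0,0,0],"dry":[0,0,0,0],"drz":[6.4,6.4,6.4,6.4]}}}

```text
time_s: 11.6
ee_pos: [546.7, -53.6, 191.8]
ee_rot: [179.9, 0.0, 82.1]
force: [-0.3, -1.0, 3.0]
gripper_width: 17.9
gripper_force: 45.0
```

```bash
python3 -c "
from h import *
show()"
```

```text
t 11.6 p [546.7 -53.6 191.8] rpy [1.7994e+02 1.0000e-02 8.2140e+01] q [-6.8 16.8 95.1 -0.  68.   1.1] F [-0.3 -1.   3. ] M [-0.45  0.03  0.25] w 17.9
```

>>> {"api": "drive_effector", "payload": {"plan": {"dx":[0,0,0,0],"dy":[0,0,0,0],"dz":[-0.17,-0.17,-0.17,-0.17],"drx":[0,0,0,0],"dry":[0,0,0,0],"drz":[6.4,6.4,6.4,6.4]}}}

```text
time_s: 12.0
ee_pos: [546.6, -53.6, 192.5]
ee_rot: [180.0, -0.0, 56.5]
force: [-0.2, -1.4, 3.1]
gripper_width: 17.8
gripper_force: 45.0
```

```bash
python3 -c "
from h import *
show()"
```

```text
t 12.0 p [546.6 -53.6 192.5] rpy [ 1.7996e+02 -2.0000e-02  5.6540e+01] q [-6.8 16.8 95.  -0.  68.1 26.7] F [-0.2 -1.4  3.1] M [-0.47  0.07  0.28] w 17.8
```

>>> {"api": "drive_effector", "payload": {"plan": {"dx":[0,0],"dy":[0,0],"dz":[0,0],"drx":[0,0],"dry":[0,0],"drz":[0,0]}}}

```text
time_s: 12.2
ee_pos: [546.6, -53.6, 192.5]
ee_rot: [180.0, -0.0, 56.8]
force: [0.0, -1.1, 4.6]
gripper_width: 17.7
gripper_force: 45.0
```

```bash
python3 -c "
from h import *
show()"
```

```text
t 12.2 p [546.6 -53.6 192.5] rpy [ 1.7997e+02 -3.0000e-02  5.6780e+01] q [-6.8 16.8 95.   0.  68.1 26.4] F [ 0.  -1.1  4.6] M [-0.53  0.1   0.01] w 17.7
```

Raised 2.6 mm for 94–99° of turn (about 1.65 rad). I'll lift the key off.

>>> {"api": "drive_effector", "payload": {"plan": {"dx":[0,0,0,0,0,0,0],"dy":[0,0,0,0,0,0,0],"dz":[-3,-5,-6,-8,-12,-14,0],"drx":[0,0,0,0,0,0,0],"dry":[0,0,0,0,0,0,0],"drz":[0,0,0,0,0,0,0]}}}

```text
time_s: 12.9
ee_pos: [547.3, -53.4, 242.9]
ee_rot: [179.8, -0.1, 56.6]
force: [-0.8, -0.5, -3.5]
gripper_width: 18.1
gripper_force: 45.0
```

```bash
python3 -c "
from h import *
show();togo([399.2,-329.9,225],56.5);togo([399.2,-329.9,225],29.4)"
```

```text
t 12.9 p [547.3 -53.4 242.9] rpy [ 1.7979e+02 -1.4000e-01  5.6610e+01] q [-6.8 14.9 90.3  0.  74.6 26.6] F [-0.8 -0.5 -3.5] M [-0.06  0.1   0.04] w 18.1
translate(tool) [-312.4   28.5   17.2] rotvec [ 0.21 -0.14  0.11] world [-148.1 -276.5  -17.9]
translate(tool) [-312.4   28.5   17.2] rotvec [ 0.17 -0.19 27.21] world [-148.1 -276.5  -17.9]
```

```bash
python3 -c "
from h import *
togo([399.6,-329,215],56.6)"
```

```text
translate(tool) [-311.5   28.3   27.2] rotvec [ 0.21 -0.14  0.01] world [-147.7 -275.6  -27.9]
```

>>> {"api": "drive_effector", "payload": {"plan": {"dx":[-20,-40,-45,-45,-45,-45,-45,-26.5],"dy":[2,4,4,4,4,4,4,2.5],"dz":[0,0,2,5,5,5,5,5],"drx":[0,0,0,0,0,0,0,0],"dry":[0,0,0,0,0,0,0,0],"drz":[0,0,0,0,0,0,0,0]}}}

```text
time_s: 13.7
ee_pos: [396.7, -331.4, 212.9]
ee_rot: [-180.0, 0.0, 56.5]
force: [1.1, -0.1, -2.2]
gripper_width: 17.9
gripper_force: 45.0
```

>>> {"api": "drive_effector", "payload": {"plan": {"dx":[0,0,0],"dy":[0,0,0],"dz":[10,0,0],"drx":[0,0,0],"dry":[0,0,0],"drz":[0,0,0]}}}

```text
time_s: 14.0
ee_pos: [398.9, -328.2, 202.9]
ee_rot: [-179.9, -0.1, 56.6]
force: [-0.5, -0.4, -3.4]
gripper_width: 17.8
gripper_force: 45.0
```

```bash
python3 -c "
from h import *
show();togo([399.6,-329,103],56.6)"
```

```text
t 14.0 p [ 398.9 -328.2  202.9] rpy [-1.7993e+02 -6.0000e-02  5.6640e+01] q [-40.8  13.5  98.1   0.   68.4  -7.4] F [-0.5 -0.4 -3.4] M [-0.1   0.07  0.04] w 17.8
translate(tool) [-0.3  1.2 99.9] rotvec [-0.07 -0.06  0.04] world [  0.7  -0.8 -99.9]
```

>>> {"api": "drive_effector", "payload": {"plan": {"dx":[-0.3,0,0,0,0,0],"dy":[1,0,0,0,0,0],"dz":[25,35,28,8,0,0],"drx":[0,0,0,0,0,0],"dry":[0,0,0,0,0,0],"drz":[0,0,0,0,0,0]}}}

```text
time_s: 14.6
ee_pos: [400.7, -330.5, 108.6]
ee_rot: [179.8, 0.0, 56.7]
force: [-0.5, -0.6, -3.8]
gripper_width: 17.5
gripper_force: 45.0
```

```bash
python3 -c "
from h import *
show();togo([399.6,-329,100],56.6)"
```

```text
t 14.6 p [ 400.7 -330.5  108.6] rpy [1.7984e+02 1.0000e-02 5.6650e+01] q [-40.8  18.6 105.9   0.   55.3  -7.5] F [-0.5 -0.6 -3.8] M [-0.09  0.07  0.05] w 17.5
translate(tool) [ 0.6 -1.7  8.6] rotvec [0.16 0.01 0.05] world [-1.1  1.5 -8.6]
```

>>> {"api": "drive_effector", "payload": {"plan": {"dx":[0,0,0,0],"dy":[0,0,0,0],"dz":[3,3,3,0],"drx":[0,0,0,0],"dry":[0,0,0,0],"drz":[0,0,0,0]}}}

```text
time_s: 15.0
ee_pos: [399.1, -329.9, 97.9]
ee_rot: [-180.0, -0.0, 56.6]
force: [0.2, -0.5, -3.9]
gripper_width: 17.7
gripper_force: 45.0
```

```bash
python3 -c "
from h import *
show()"
```

```text
t 15.0 p [ 399.1 -329.9   97.9] rpy [-1.7997e+02 -1.0000e-02  5.6590e+01] q [-40.9  19.3 106.7   0.   54.   -7.5] F [ 0.2 -0.5 -3.9] M [-0.08  0.11 -0.03] w 17.7
```

>>> {"api": "drive_effector", "payload": {"plan": {"dx":[0,0,0,0,0],"dy":[0,0,0,0,0],"dz":[5,5,4,2.5,0],"drx":[0,0,0,0,0],"dry":[0,0,0,0,0],"drz":[0,0,0,0,0]}}}

```text
time_s: 15.5
ee_pos: [399.1, -329.9, 81.0]
ee_rot: [-179.9, -0.0, 56.6]
force: [0.0, -0.5, -2.8]
gripper_width: 17.8
gripper_force: 45.0
```

```bash
python3 -c "
from h import *
show()"
```

```text
t 15.5 p [ 399.1 -329.9   81. ] rpy [-1.7994e+02 -1.0000e-02  5.6600e+01] q [-40.8  20.4 107.9   0.   51.8  -7.5] F [ 0.  -0.5 -2.8] M [-0.07  0.09 -0.04] w 17.8
```

>>> {"api": "drive_effector", "payload": {"plan": {"dx":[0,0],"dy":[0,0],"dz":[1.5,0],"drx":[0,0],"dry":[0,0],"drz":[0,0]}}}

```text
time_s: 15.7
ee_pos: [399.4, -330.1, 80.0]
ee_rot: [-180.0, -0.0, 56.6]
force: [0.5, -0.6, -2.2]
gripper_width: 17.7
gripper_force: 45.0
```

>>> {"api": "drive_effector", "payload": {"plan": {"dx":[0,0],"dy":[0,0],"dz":[1,0],"drx":[0,0],"dry":[0,0],"drz":[0,0]}}}

```text
time_s: 15.9
ee_pos: [399.4, -330.1, 79.1]
ee_rot: [180.0, -0.0, 56.6]
force: [0.3, -0.5, -3.6]
gripper_width: 18.0
gripper_force: 45.0
```

```bash
python3 -c "
from h import *
show()"
```

```text
t 15.9 p [ 399.4 -330.1   79.1] rpy [180.   -0.   56.6] q [-40.8  20.5 108.    0.   51.4  -7.5] F [ 0.3 -0.5 -3.6] M [-0.11  0.08  0.03] w 18.0
```

>>> {"api": "drive_effector", "payload": {"plan": {"dx":[0,0],"dy":[0,0],"dz":[0.7,0],"drx":[0,0],"dry":[0,0],"drz":[0,0]}}}

```text
time_s: 16.1
ee_pos: [399.4, -330.1, 78.9]
ee_rot: [180.0, -0.0, 56.6]
force: [-0.9, 0.6, 2.2]
gripper_width: 17.7
gripper_force: 45.0
```

>>> {"api": "drive_effector", "payload": {"plan": {"dx":[0,0],"dy":[0,0],"dz":[0.5,0],"drx":[0,0],"dry":[0,0],"drz":[0,0]}}}

```text
time_s: 16.3
ee_pos: [399.4, -330.1, 78.9]
ee_rot: [180.0, 0.0, 56.6]
force: [-1.7, 2.2, 6.3]
gripper_width: 17.9
gripper_force: 45.0
```

```bash
python3 -c "
from h import *
show()"
```

```text
t 16.3 p [ 399.4 -330.1   78.9] rpy [179.97   0.    56.6 ] q [-40.8  20.6 108.1   0.   51.4  -7.5] F [-1.7  2.2  6.3] M [ 0.23  0.6  -0.06] w 17.9
```

Seated on the stand. I'll release and retreat.

>>> {"api": "drive_effector", "payload": {"plan": {"dx":[0,0,0,0,0],"dy":[0,0,0,0,0],"dz":[-1.2,0,0,0,0],"drx":[0,0,0,0,0],"dry":[0,0,0,0,0],"drz":[0,0,0,0,0]}, "finger_gap": 60}}

```text
time_s: 16.8
ee_pos: [399.4, -330.1, 79.0]
ee_rot: [-180.0, -0.0, 56.6]
force: [-0.1, -0.2, -0.3]
gripper_width: 55.0
gripper_force: 0.0
```

>>> {"api": "drive_effector", "payload": {"plan": {"dx":[0,0,0,0,0,0],"dy":[0,0,0,0,0,0],"dz":[-8,-30,-40,-40,-18,0],"drx":[0,0,0,0,0,0],"dry":[0,0,0,0,0,0],"drz":[0,0,0,0,0,0]}}}

```text
time_s: 17.4
ee_pos: [400.8, -331.3, 218.8]
ee_rot: [179.6, 0.0, 56.6]
force: [0.3, 0.3, 0.3]
gripper_width: 60.3
gripper_force: 0.0
```

```bash
python3 -c "
from h import *
show();togo([492.7,-58.5,210],56.6)"
```

```text
t 17.4 p [ 400.8 -331.3  218.8] rpy [1.7956e+02 5.0000e-02 5.6600e+01] q [-40.9  12.9  96.5   0.   70.1  -7.5] F [0.3 0.3 0.3] M [-0.04  0.07 -0.  ] w 60.3
translate(tool) [278.4 -73.5   8. ] rotvec [0.44 0.05 0.  ] world [ 91.9 272.8  -8.8]
```

>>> {"api": "drive_effector", "payload": {"plan": {"dx":[46,46,46,46,46,48,0,0],"dy":[-12,-12,-12,-12,-12,-13.5,0,0],"dz":[1,1,1,1,1,1,0,0],"drx":[0,0,0,0,0,0,0,0],"dry":[0,0,0,0,0,0,0,0],"drz":[0,0,0,0,0,0,8.5,8.5]}}}

```text
time_s: 18.2
ee_pos: [490.5, -55.6, 207.6]
ee_rot: [-179.9, 0.1, 39.5]
force: [0.6, -0.3, -0.5]
gripper_width: 59.7
gripper_force: 0.0
```

>>> {"api": "drive_effector", "payload": {"plan": {"dx":[0,0,0,0,0,0,0],"dy":[0,0,0,0,0,0,0],"dz":[0,0,0,0,0,0,0],"drx":[0,0,0,0,0,0,0],"dry":[0,0,0,0,0,0,0],"drz":[8.5,8.5,8.5,8.6,0,0,0]}}}

```text
time_s: 18.9
ee_pos: [490.7, -57.5, 208.6]
ee_rot: [-180.0, 0.1, 5.6]
force: [-0.7, 0.4, 0.2]
gripper_width: 60.3
gripper_force: 0.0
```

```bash
python3 - <<'E'
from h import *
show();togo([492.7,-58.5,180],5.5)
M=env.camera_model('wrist');f=env.grab_frame('wrist');np.save('w7.npy',[M],allow_pickle=True)
cv2.imwrite('pics/w7.png',f)
hsv=cv2.cvtColor(f,cv2.COLOR_BGR2HSV)
m=cv2.inRange(hsv,(0,150,80),(8,255,255))|cv2.inRange(hsv,(172,150,80),(180,255,255))
n,l,st,c=cv2.connectedComponentsWithStats(m);print(st[1:].tolist(),c[1:].round(1).tolist())
print(proj('wrist',[[492.7,-58.5,145],[492.7,-58.5,119]],M))
E
python3 -c "
import cv2;f=cv2.imread('pics/w7.png');cv2.imwrite('pics/c7.png',cv2.resize(f[100:400,110:470],None,fx=2,fy=2,interpolation=cv2.INTER_CUBIC))"
```

```text
t 18.9 p [490.7 -57.5 208.6] rpy [-1.7998e+02  5.0000e-02  5.6200e+00] q [ -8.   11.3 100.3   0.   68.5  76.4] F [-0.7  0.4  0.2] M [-0.05  0.17  0.  ] w 60.3
translate(tool) [ 1.9  1.2 28.6] rotvec [-0.02  0.05  0.12] world [  2.   -1.  -28.6]
[[279, 206, 14, 28, 376], [252, 246, 11, 6, 32]] [[285.5, 219.6], [256.7, 248.6]]
[[285.4975278  222.78765665]
 [285.29062411 214.25317024]]
```

View pics/c7.png

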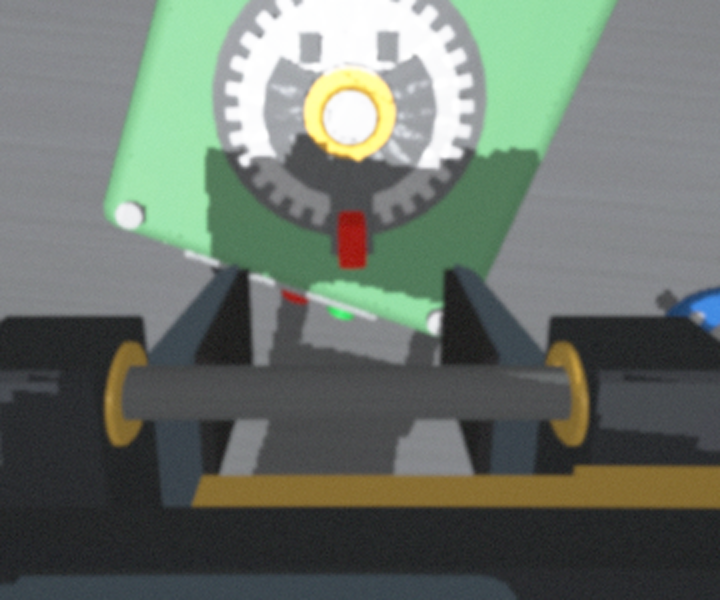

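The lug is at (285.5,219.6), upright and where predicted, and the nut is clear of the key. I'll descend and grip the lug.

>>> {"api": "drive_effector", "payload": {"plan": {"dx":[1.9,0,0,0,0,0],"dy":[1.2,0,0,0,0,0],"dz":[15,30,25,12,3,0],"drx":[0,0,0,0,0,0],"dry":[0,0,0,0,0,0],"drz":[0,0,0,0,0,0]}, "finger_gap": 40}}

```text
time_s: 19.55
ee_pos: [493.4, -58.6, 124.4]
ee_rot: [180.0, -0.0, 5.5]
force: [-0.4, -0.3, 0.8]
gripper_width: 39.7
gripper_force: 0.0
```

>>> {"api": "drive_effector", "payload": {"plan": {"dx":[0,0],"dy":[0,0],"dz":[0,0],"drx":[0,0],"dry":[0,0],"drz":[0,0]}}}

```text
time_s: 19.75
ee_pos: [493.8, -58.6, 125.2]
ee_rot: [180.0, -0.1, 5.5]
force: [0.0, -0.2, -0.4]
gripper_width: 39.9
gripper_force: 0.0
```

```bash
python3 -c "
from h import *
show();togo([492.7,-58.5,122],5.5)"
```

```text
t 19.75 p [493.8 -58.6 125.2] rpy [ 1.7997e+02 -1.4000e-01  5.5100e+00] q [ -8.1  15.8 107.3   0.   56.7  76.4] F [ 0.  -0.2 -0.4] M [-0.1   0.15  0.04] w 39.9
translate(tool) [-1.1 -0.3  3.2] rotvec [ 0.03 -0.14  0.01] world [-1.1  0.1 -3.2]
```

>>> {"api": "drive_effector", "payload": {"plan": {"dx":[-1,0,0,0,0,0],"dy":[0,0,0,0,0,0],"dz":[2.5,0,0,0,0,0],"drx":[0,0,0,0,0,0],"dry":[0,0,0,0,0,0],"drz":[0,0,0,0,0,0]}, "finger_gap": 5, "grip_n": 30}}

```text
time_s: 20.35
ee_pos: [492.0, -58.7, 121.7]
ee_rot: [180.0, -0.0, 5.5]
force: [-0.2, -0.1, 0.8]
gripper_width: 11.5
gripper_force: 30.0
```

```bash
python3 -c "
from h import *
show()"
```

```text
t 20.35 p [492.  -58.7 121.7] rpy [180.    -0.     5.51] q [ -8.1  15.9 107.7  -0.   56.3  76.4] F [-0.2 -0.1  0.8] M [-0.11  0.25  0.01] w 11.5
```

>>> {"api": "drive_effector", "payload": {"plan": {"dx":[-4,-6,0],"dy":[0,0,0],"dz":[0,0,0],"drx":[0,0,0],"dry":[0,0,0],"drz":[0,0,0]}}}

```text
time_s: 20.65
ee_pos: [481.1, -59.7, 121.7]
ee_rot: [-180.0, 0.0, 5.5]
force: [-0.6, -0.4, 1.2]
gripper_width: 11.8
gripper_force: 30.0
```

```bash
python3 -c "
from h import *
show()"
```

```text
t 20.65 p [481.1 -59.7 121.7] rpy [-1.7999e+02  4.0000e-02  5.5000e+00] q [ -8.4  15.  109.   -0.   56.   76.1] F [-0.6 -0.4  1.2] M [-0.11  0.23 -0.03] w 11.8
```

>>> {"api": "drive_effector", "payload": {"plan": {"dx":[-10,-10,-10,-10,-10,0],"dy":[0,0,0,0,0,0],"dz":[0,0,0,0,0,0],"drx":[0,0,0,0,0,0],"dry":[0,0,0,0,0,0],"drz":[0,0,0,0,0,0]}}}

```text
time_s: 21.25
ee_pos: [429.9, -64.4, 121.6]
ee_rot: [-180.0, 0.1, 5.5]
force: [-1.9, -0.2, 1.2]
gripper_width: 11.9
gripper_force: 30.0
```

```bash
python3 -c "
from h import *
show()"
```

```text
t 21.25 p [429.9 -64.4 121.6] rpy [-1.7998e+02  1.4000e-01  5.4900e+00] q [-10.   10.9 114.9  -0.   54.4  74.5] F [-1.9 -0.2  1.2] M [-0.04  0.38  0.04] w 11.9
```

>>> {"api": "drive_effector", "payload": {"plan": {"dx":[-10,-10,-10,-8,0],"dy":[0,0,0,0,0],"dz":[0,0,-1,-3,0],"drx":[0,0,0,0,0],"dry":[0,0,0,0,0],"drz":[0,0,0,0,0]}}}

```text
time_s: 21.75
ee_pos: [393.3, -68.1, 125.9]
ee_rot: [-180.0, 0.0, 5.5]
force: [-0.5, -0.6, -1.9]
gripper_width: 11.8
gripper_force: 30.0
```

```bash
python3 -c "
from h import *
show()"
```

```text
t 21.75 p [393.3 -68.1 125.9] rpy [-1.7999e+02  2.0000e-02  5.4800e+00] q [-11.5   7.4 118.6   0.   54.   73. ] F [-0.5 -0.6 -1.9] M [-0.06  0.24  0.  ] w 11.8
```

>>> {"api": "drive_effector", "payload": {"plan": {"dx":[0,0,0,0],"dy":[0,0,0,0],"dz":[-10,-20,-20,0],"drx":[0,0,0,0],"dry":[0,0,0,0],"drz":[0,0,0,0]}}}

```text
time_s: 22.15
ee_pos: [397.2, -68.5, 178.5]
ee_rot: [179.9, -0.4, 5.5]
force: [0.0, -0.2, -2.2]
gripper_width: 11.6
gripper_force: 30.0
```

```bash
python3 -c "
from h import *
show();togo([414,322,165],5.5);togo([414,322,165],1.5)"
```

```text
t 22.15 p [397.2 -68.5 178.5] rpy [179.89  -0.41   5.51] q [-11.4   4.2 113.6   0.   61.8  73.1] F [ 0.  -0.2 -2.2] M [-0.09  0.18  0.04] w 11.6
translate(tool) [  54.1 -387.1   13.1] rotvec [ 0.11 -0.41  0.01] world [ 16.8 390.5 -13.5]
translate(tool) [  54.1 -387.1   13.1] rotvec [ 0.1  -0.41  4.01] world [ 16.8 390.5 -13.5]
```

>>> {"api": "drive_effector", "payload": {"plan": {"dx":[5,6,6,6,6,6,6,6],"dy":[-30,-42,-42,-42,-42,-42,-42,-42],"dz":[0,0,0,0,0,0,2,4],"drx":[0,0,0,0,0,0,0,0],"dry":[0,0,0,0,0,0,0,0],"drz":[0,0,0,0,0,0,0,0]}}}

```text
time_s: 22.95
ee_pos: [410.0, 261.0, 169.1]
ee_rot: [-180.0, -0.0, 5.5]
force: [-0.0, -1.0, -0.7]
gripper_width: 11.3
gripper_force: 30.0
```

>>> {"api": "drive_effector", "payload": {"plan": {"dx":[6,1,0,0],"dy":[-42,-21,0,0],"dz":[4,3,0,0],"drx":[0,0,0,0],"dry":[0,0,0,0],"drz":[0,4,0,0]}}}

```text
time_s: 23.35
ee_pos: [410.6, 322.1, 161.7]
ee_rot: [179.9, 0.1, 1.6]
force: [-0.3, -0.0, -2.3]
gripper_width: 11.8
gripper_force: 30.0
```

```bash
python3 - <<'E'
from h import *
show();togo([414,322,60],1.5)
f=env.grab_frame('top');cv2.imwrite('pics/t8.png',cv2.resize(f[200:310,90:210],None,fx=5,fy=5,interpolation=cv2.INTER_CUBIC))
hsv=cv2.cvtColor(f,cv2.COLOR_BGR2HSV);m=cv2.inRange(hsv,(24,150,120),(34,255,255));m[:,:110]=0;m[:,190:]=0;m[:220]=0;m[300:]=0
f0=cv2.imread('pics/top0.png');h0=cv2.cvtColor(f0,cv2.COLOR_BGR2HSV);m0=cv2.inRange(h0,(24,150,120),(34,255,255));m0[:,:115]=0;m0[:,190:]=0;m0[:215]=0;m0[300:]=0
r=cv2.minAreaRect(np.argwhere(m0)[:,::-1].astype(np.float32));print(r)
c=at('top',*r[0],20);print(c,c+[2.9,1.2,0])
E
```

```text
t 23.35 p [410.6 322.1 161.7] rpy [1.7991e+02 9.0000e-02 1.6200e+00] q [ 36.9  15.9 101.1  -0.   63.1 125.3] F [-0.3 -0.  -2.3] M [-0.06  0.2  -0.03] w 11.8
translate(tool) [  3.5   0.  101.7] rotvec [0.09 0.09 0.12] world [ 3.400e+00 -1.000e-01 -1.017e+02]
((148.88206481933594, 256.7877502441406), (57.85838317871094, 48.6931266784668), 87.51044464111328)
[450.9419926  323.16150286  20.        ] [453.8419926  324.36150286  20.        ]
```

>>> {"api": "drive_effector", "payload": {"plan": {"dx":[3.5,0,0,0,0,0,0,0],"dy":[-1.5,0,0,0,0,0,0,0],"dz":[25,40,40,25,9,2,0,0],"drx":[0,0,0,0,0,0,0,0],"dry":[0,0,0,0,0,0,0,0],"drz":[0,0,0,0,0,0,0,0]}}}

```text
time_s: 24.2
ee_pos: [415.7, 324.5, 23.2]
ee_rot: [-179.9, -0.2, 1.5]
force: [0.0, 0.6, -2.0]
gripper_width: 11.9
gripper_force: 30.0
```

```bash
python3 -c "
from h import *
show()"
```

```text
t 24.2 p [415.7 324.5  23.2] rpy [-1.7988e+02 -1.6000e-01  1.4900e+00] q [ 36.7  25.3 110.4   0.   44.  125.2] F [ 0.   0.6 -2. ] M [-0.06  0.24  0.02] w 11.9
```

>>> {"api": "drive_effector", "payload": {"plan": {"dx":[0,0,0,0],"dy":[0,0,0,0],"dz":[3,3,1.5,0],"drx":[0,0,0,0],"dry":[0,0,0,0],"drz":[0,0,0,0]}}}

```text
time_s: 24.6
ee_pos: [414.4, 323.8, 13.9]
ee_rot: [180.0, 0.0, 1.5]
force: [-0.0, -0.2, -2.1]
gripper_width: 11.9
gripper_force: 30.0
```

>>> {"api": "drive_effector", "payload": {"plan": {"dx":[0,0],"dy":[0,0],"dz":[1,0],"drx":[0,0],"dry":[0,0],"drz":[0,0]}}}

```text
time_s: 24.8
ee_pos: [414.5, 324.0, 13.7]
ee_rot: [-180.0, -0.0, 1.5]
force: [-1.7, -1.6, 2.8]
gripper_width: 11.6
gripper_force: 30.0
```

>>> {"api": "drive_effector", "payload": {"plan": {"dx":[0,0],"dy":[0,0],"dz":[0.7,0],"drx":[0,0],"dry":[0,0],"drz":[0,0]}}}

```text
time_s: 25.0
ee_pos: [414.5, 324.0, 13.7]
ee_rot: [-180.0, -0.0, 1.5]
force: [-3.6, -1.7, 9.1]
gripper_width: 12.1
gripper_force: 30.0
```

```bash
python3 -c "
from h import *
show()"
```

```text
t 25.0 p [414.5 324.   13.7] rpy [-1.7998e+02 -2.0000e-02  1.5100e+00] q [ 36.8  26.1 111.    0.   42.9 125.2] F [-3.6 -1.7  9.1] M [-0.41  0.63  0.  ] w 12.1
```

On the floor at the predicted height. I'll release, retreat and check.

>>> {"api": "drive_effector", "payload": {"plan": {"dx":[0,0,0,0],"dy":[0,0,0,0],"dz":[-1.2,0,0,0],"drx":[0,0,0,0],"dry":[0,0,0,0],"drz":[0,0,0,0]}, "finger_gap": 40}}

```text
time_s: 25.4
ee_pos: [414.6, 324.0, 13.5]
ee_rot: [-180.0, -0.0, 1.5]
force: [0.0, -0.2, 0.1]
gripper_width: 39.0
gripper_force: 0.0
```

>>> {"api": "drive_effector", "payload": {"plan": {"dx":[0,0,0,0,0,-40,-30,0],"dy":[0,0,0,0,0,0,0,0],"dz":[-6,-20,-40,-40,-40,-20,0,0],"drx":[0,0,0,0,0,0,0,0],"dry":[0,0,0,0,0,0,0,0],"drz":[0,0,0,0,0,0,0,0]}}}

```text
time_s: 26.2
ee_pos: [341.7, 321.5, 180.8]
ee_rot: [-180.0, 0.0, 1.6]
force: [0.6, -0.1, 0.3]
gripper_width: 40.2
gripper_force: 0.0
```

```bash
python3 - <<'E'
from h import *
show()
f=env.grab_frame('scene');g=env.grab_frame('top')
a=cv2.resize(f[130:340,140:460],(640,420),interpolation=cv2.INTER_CUBIC)
b=np.hstack([cv2.resize(g[215:300,110:190],(170,180)),cv2.resize(g[170:265,230:330],(190,180)),cv2.resize(g[235:305,350:420],(180,180))])
c=np.zeros((600,640,3),np.uint8);c[:420]=a;c[420:,:540]=b;cv2.imwrite('pics/fin.png',c)
E
```

```text
t 26.2 p [341.7 321.5 180.8] rpy [-1.7997e+02  3.0000e-02  1.6200e+00] q [ 41.8  10.3 105.8   0.   63.9 130.2] F [ 0.6 -0.1  0.3] M [-0.06  0.17 -0.03] w 40.2
```

View pics/fin.png

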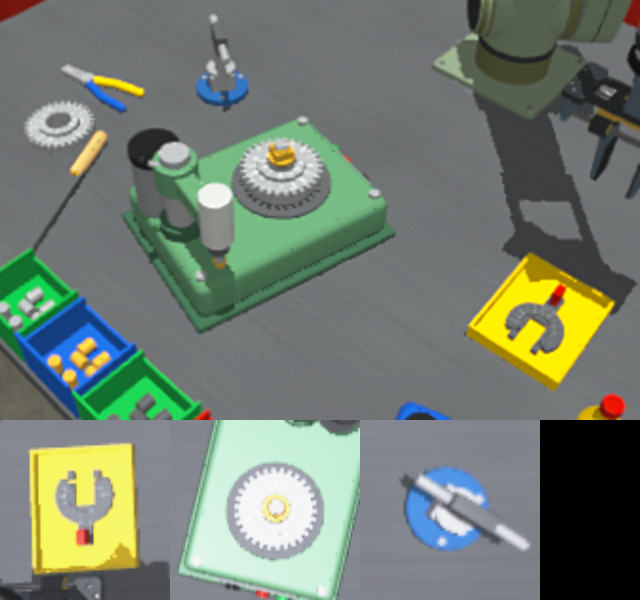

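The final picture shows the washer flat in the tray at about (540,320), the gear seated with the nut on the spindle at (282,155), and the key upright on its stand at (222,85). The bystanders visible in it have not moved.

```bash
python3 -c "
from workcell import env
print(env.job_done())"
```

```text
the job is handed in; nothing more can be done
None
```

I loosened the nut about a quarter turn (roughly 94–99° of key rotation), stood the key back on its post and laid the washer flat in the tray, with the gear still seated. I handed the job in at about 26 s; no verdict was returned.

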